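Present a steel test ball on its carrier tray to the bench microscope

ROBOT

A 6-joint arm with a two-finger parallel gripper is mounted at the origin on a cart in front of the work surface, level with it; the furniture and walls round the work are solid. World frame = base frame: x ahead of the robot, y to its left, z up, the work surface at z = 0. Lengths are in m, angles in rad, forces in N, time in s.
With the tool pointing down it reaches from about 0.225 to 0.875 m from the base axis. Payload 3.4 kg.
Tool frame: the origin (TCP) lies at the centre of the arm's flange, where the gripper is bolted on; the fingertips stand 173 mm ahead of it and the grasp point (between the pads) lies 155 mm ahead of it; z points along the fingers, y is the line along which they close (so a half turn about z gives the same grasp; the last joint's range is limited). The gripper opens to 85 mm and grips with 20 to 120 N. Pads are 22 mm wide; open, the fingers measure 114 mm over their backs; the gripper's body (76 mm by 85 mm) begins 54 mm behind the grasp point. The pads swing forward as they close: fully open they stand 13 mm farther back than shut.
Start: joints at [-1.35, 0.276, 1.505, -0, 1.361, -0.121], TCP at [0.193, -0.542, 0.405] pointing down, gripper open.
Joint ranges: [-2.89, 2.89], [-0.75, 2.08], [0.22, 2.7], [-1.18, 4.32], [0.11, 2.71], [-2.7, 2.7]. Speed limits (rad/s): [2.57, 2.57, 3.14, 3.14, 3.14, 3.14].

INTERFACE

Orientations are given as a unit quaternion [w, x, y, z].
In Python, from workcell import env, grab_frame, camera_params, hand_in, cut_out gives the robot as it stands.
- The arm moves only by the tool apply_moves, never from a script. Its argument "rows" is text: rows parted by semicolons, each of 7 numbers parted by spaces: the shift along the tool's x, y, z in a scale on which 1.0 is 0.8 m, then the turn, a rotation vector about the tool's x, y, z in a scale on which 1.0 is 2 rad, then the finger opening in cm, from 0 to 8.54. In form: dx dy dz wx wy wz gripper; .... A call has 1 to 10 rows; each row is the pose to reach, as a shift and turn from the pose commanded when the call began, along the tool's axes at that moment; what a row does not reach only later rows make up. A row lasts 1/12 s, in which the tool goes at most 41.7 mm and 7.16 degrees, less where a joint would pass 70% of its speed; a pose out of reach is approached as far as the arm can. A shift or turn number past 1, either way, is cut back to 1. A call with a gripper value outside its range is refused whole. The fingers move at their own pace and stop on an object; "newtons" is the grip in N (left out, the last holds). Time passes only in rows, so rows that repeat a pose let the fingers close. It gives the time, the measured TCP pose, the force, the opening and the grip force at its end, in the units of the state.
- env.state(): the state, without advancing time (a new reading comes with each control period).
- grab_frame(name): name is "scene" or "side" or "wrist"; returns the picture (420x560x3 uint8, blue, green, red); there is no depth.
- camera_params(name): a dict with "vfov" (degrees; the focal length in pixels is half the picture's height over the tangent of half this angle, whatever the lens; pixels are square), "cx", "cy" (the principal point, pixels), "position" and "orientation" of the camera in the world; the wrist camera has in their place "tool_from_camera" (4x4, takes a point from camera to tool coordinates, whose origin is the TCP and whose axes are the flange's). Camera axes: x right, y down, z forward; pixel columns grow to the right and rows downward; lengths in m; the calibration is good to about 2 mm. A picture is of the moment at which its call begins: read the wrist's pose just before it. camera_params takes no time and is no camera call.
- hand_in(): hands the job in; it is judged then, once.
Trained networks look in the newest picture that a camera, given by its name, has taken for a name from the list of things; names that differ only in an ending like _2 or _b are one class to them, and where a whole thing is asked for, a point or a joint stands for the part that bears it (a point fixed in the world has none). Each returns a list of dicts, best first, with "p" (0 to 1); they miss things now and then, are a little off and sometimes report something else, mostly with a low value. They report only what shows in the picture. A call takes as long as a camera call. They do not tell look-alikes from the thing itself.
- cut_out(camera, label): "pixels" (420x560 bool, what is visible of it) and "pixel" ([column, row] in pixels, amid what is visible of it).
The state is a dict: "clock": time; "q": joint angles; "qd": joint speeds; "joint_efforts": joint torques, N m; "tcp_pos": TCP position; "tcp_rot": TCP orientation; "wrist_force": force on the tool from outside, world axes, zero at the start; "ft_torque": the same for the moment, N m; "grip_width": finger opening in m; "grasp_force": force on a finger pad.
Only numpy, scipy, OpenCV 4.12 (cv2) and the standard library are available. Lean on these libraries where they do the work, as an engineer would, in place of code of your own. Each camera call takes 0.05 s, during which the arm holds its last target. There are 200 camera calls.

TASK

Slide the blue jaw of the tray holder fully back, then lift the white carrier tray out by its grey fin and carry it to the bench microscope with the loose steel ball staying in its pocket, never tipping the tray by more than about 20 degrees. Finish holding the tray level and still in the air, pointing straight along the microscope's axis with the ball end towards the lens, so that the ball is centred on the lens axis about 5 cm in front of the lens; keep holding it there when the program ends. The tray and the arm must not touch the microscope, and the things standing around stay where they are.

Things in the scene. Friction and masses are not known exactly. Their poses are not given: they have to be found in the camera images.
- holder: Fixed slide-jaw tray holder: grey bed 170 (x) x 190 (y) x 14 mm. Origin on the bench under the middle of the tray's place; bed spans y = -62 to +128 mm. Low fixed jaw along the -y side (top z = 26 mm), low stops at both x ends (top 22 mm), 2 to 3 mm play round the tray. Blue jaw on the +y side. Stands left or right on the bench, the microscope on the other side.
- jaw (a joint): Blue sliding jaw, m: 0 closed, 0.040 fully back at its stop. Opens along the holder's +y, away from the tray. Friction 2 N plus 8 N s/m, no spring; stays where left. Starts at 0 to 0.005. Closed, its lip overhangs the tray's edge by 8 mm (4 mm above the slab) and holds the tray down; it clears the edge from about 0.010.
- jaw_grip (a point): Top centre of the upright black square post (orange band) on the blue jaw, 18 x 18 mm, faces along the holder's axes; grasp it from above. Top 77 mm above the bench, post 43 mm tall above the jaw body (top at 34 mm). Jaw closed: 60 mm from the tray's middle along holder +y. Moves with the jaw.
- tray: White carrier tray, slab 130 (x) x 80 (y) x 8 mm, 0.16 to 0.26 kg, loose. Origin at the centre of its underside, z up, x lengthwise towards the ball end. Starts on the holder bed (underside 14 mm up), axes along the holder's. Two shallow pockets with 4 mm high blue rims (inner radius 17 mm) at x = +43 and -43 mm; the ball is in the +x one.
- fin_top (a point): Top centre of the grey upright grip fin in the middle of the tray: 32 mm along tray x, 12 mm thick along tray y, 58 mm tall above the slab, top 66 mm above the tray's underside (80 mm above the bench at the start). Grasp it from above across its 12 mm thickness.
- pocket (a point): Point in the tray where the ball's centre lies when the ball is in the middle of the +x pocket: tray x = +43, y = 0, z = 20 mm.
- ball_center (a point): Centre of the loose steel ball, 24 mm diameter, 57 g; it can roll up to about 5 mm off centre inside its pocket rim.
- ball: The same steel ball as a body (its axes turn as it rolls; use ball_center for its place).
- scope: Fixed bench microscope: grey base 200 x 84 x 12 mm from x = -30 to +170 mm, steel column 202 mm high at x = +142, level white barrel with black lens ring (radius 21 mm) looking along -x, roughly at the robot. Origin on the bench right under the focus point (white disc with black rim and dot on the base). +x points from focus to lens.
- lens (a point): Centre of the microscope's lens front, 150 mm above the bench, at x = +49 mm in the microscope frame.
- focus (a point): Focus point: on the lens axis, 49 mm in front of the lens, 150 mm above the bench. The ball's centre is to be held here.
- yellow_roll: Yellow tape roll lying flat, 94 x 94 x 18 mm, origin under its centre; bystander.
- pot: Clear sample pot with a lime lid, 60 x 60 x 66 mm, origin under its centre; bystander.
- watch: Black stopwatch lying flat, 66 x 58 x 16 mm, origin under its centre; bystander.
- cup: Small lime plastic cup, 47 x 47 x 19 mm, origin under its centre; bystander.
There are look-alikes about, which are no part of the job. Several things have the shape of the tray; the one meant has the colours described above.

How it is judged:
On the way, in this order (a step that is already met when the one before it is completed fails the run):
1. the jaw is slid back while the tray still lies in the holder with its ball (value of joint jaw above 0.03 m and z of tray in the frame of holder below 0.02 m and distance between ball_center and pocket below 0.012 m), for 0.1 s.
2. the tray is lifted clear of the holder, ball in its pocket (z of tray in the frame of holder above 0.05 m and distance between ball_center and pocket below 0.012 m and angle between tray's own z axis and vertical below 0.35 rad), for 0.2 s.
3. the ball is held still in front of the lens, tray level and in line (distance between ball_center and focus below 0.015 m and angle between tray's own z axis and vertical below 0.1 rad and angle between the x axis of tray and the x axis of scope, either way round below 0.26 rad and linear speed of tray below 0.02 m/s and linear speed of ball below 0.03 m/s and distance between ball_center and pocket below 0.012 m and contact force between the fingers and tray above 1 N and contact force between tray and holder below 0.05 N and contact force between tray and scope below 0.05 N), for 0.5 s.
At the end, for the whole second after the job is handed in: The fingers hold the tray still, underside over 100 mm up, clear of holder and microscope, level within 0.10 rad, in line with the microscope axis within 0.26 rad; the ball rests in its pocket (within 12 mm of its middle), its centre within 15 mm of the focus point (all of step 3 and height (world z) of tray above 0.1 m); the arm keeps its last pose, push and grip.
It fails at once if the tray is tipped by more than 0.38 rad (22 degrees) (angle between tray's own z axis and vertical above 0.38 rad).
It fails at once if the ball leaves its pocket (distance between ball_center and pocket above 0.018 m).
It fails at once if the tray touches the microscope (contact force between tray and scope above 1 N).
It fails at once if the arm or the fingers touch the microscope (contact force between any of the arm, the fingers and scope above 1 N).
It fails at once if a bystander is moved by more than 20 mm (distance of any of yellow_roll, pot, watch, cup from where it was at the start of the episode above 0.02 m).
It also fails if it takes over 59 s, if anything falls off the work surface, if the arm or the gripper's body presses on something with over 40 N, if the wrist force passes 120 N, or if a joint passes its speed limit or range.

## Working session

There is one attempt and no reset: what is moved stays moved. The work goes in short steps, Python scripts to look and compute and a tool call to move; the robot and the scene stay as the last step left them, time stands still between calls to the robot, and variables do not carry over. Pictures are saved under pics/ and viewed, at most 10 in all, crops included, and the job is handed in when it is done.

Besides the shell and the picture viewer there is one more tool, called after "Call:" as name(argument=value, ...), one argument or row to a line, values as JSON. apply_moves: Moves the arm, as the interface text tells. Its arguments: {"type":"object","properties":{"rows":{"type":"string"},"newtons":{"type":"number"}},"required":["rows"]}

```bash
mkdir -p pics; ls; cat > h.py <<'E'
import numpy as np, cv2
from scipy.spatial.transform import Rotation as R
from workcell import env, grab_frame, camera_params, hand_in, cut_out
def rot(q): return R.from_quat([q[1],q[2],q[3],q[0]]).as_matrix()
def cam(name, st=None):
    p=camera_params(name)
    if name=="wrist":
        st=st or env.state(); T=np.eye(4); T[:3,:3]=rot(st["tcp_rot"]); T[:3,3]=st["tcp_pos"]
        T=T@np.array(p["tool_from_camera"])
    else:
        T=np.eye(4); o=np.array(p["orientation"]); T[:3,:3]=rot(o) if o.shape==(4,) else o; T[:3,3]=p["position"]
    return T, 210/np.tan(np.radians(p["vfov"])/2), p["cx"], p["cy"]
def to_plane(c,px,z):
    T,f,cx,cy=c; px=np.atleast_2d(px).astype(float)
    d=np.c_[(px[:,0]-cx)/f,(px[:,1]-cy)/f,np.ones(len(px))]@T[:3,:3].T
    return T[:3,3]+d*((z-T[2,3])/d[:,2])[:,None]
def proj(c,P):
    T,f,cx,cy=c; q=(np.atleast_2d(P)-T[:3,3])@T[:3,:3]
    return np.c_[q[:,0]/q[:,2]*f+cx,q[:,1]/q[:,2]*f+cy]
E
python3 - <<'E'
from h import *
ims=[]
for n in ["scene","side"]:
    im=grab_frame(n); cv2.imwrite(f"pics/{n}0.png",im)
    c=cam(n); print(n,c[0].round(3).tolist(),c[1:])
    for l in ["holder","jaw_grip","fin_top","tray","ball","scope","lens","yellow_roll","pot","watch","cup"]:
        print(n,l,[(round(d["p"],2),np.round(d["pixel"]).tolist(),int(d["pixels"].sum())) for d in cut_out(n,l)])
print(camera_params("scene"),env.state())
E
```

```text
pics
scene [[-0.751, -0.496, 0.436, -0.004], [-0.66, 0.583, -0.474, 0.597], [-0.018, -0.644, -0.765, 1.088], [0.0, 0.0, 0.0, 1.0]] (np.float64(456.0444862193509), 287.8039570681786, 212.4098451459658)
scene holder [(0.61, [231.0, 297.0], 2751)]
scene jaw_grip [(0.65, [232.0, 291.0], 374), (0.6, [250.0, 284.0], 1087)]
scene fin_top [(0.96, [248.0, 282.0], 1208), (0.63, [290.0, 238.0], 963)]
scene tray [(0.76, [252.0, 283.0], 1120)]
scene ball []
scene scope [(0.72, [311.0, 190.0], 1963), (0.21, [228.0, 299.0], 2677)]
scene lens [(0.84, [312.0, 190.0], 1943)]
scene yellow_roll [(0.63, [402.0, 180.0], 219)]
scene pot [(0.71, [146.0, 306.0], 647), (0.53, [309.0, 192.0], 1978)]
scene watch [(0.74, [372.0, 175.0], 215), (0.15, [231.0, 293.0], 375)]
scene cup [(0.68, [251.0, 209.0], 181)]
side [[0.973, -0.143, 0.179, 0.266], [-0.228, -0.516, 0.826, -1.321], [-0.025, -0.845, -0.535, 0.997], [0.0, 0.0, 0.0, 1.0]] (np.float64(529.745469663869), 273.4318521549457, 208.63190875519163)
side holder [(0.62, [255.0, 202.0], 1020)]
side jaw_grip []
side fin_top [(0.75, [251.0, 211.0], 468), (0.59, [2
[... 531 characters left out ...]
46])} {'clock': 1.2, 'q': array([-1.34997538e+00,  2.75885304e-01,  1.50492144e+00,  5.92671030e-06,
        1.36069471e+00, -1.21022138e-01]), 'qd': array([ 0.00010952,  0.00181266, -0.00059686,  0.00135616, -0.00102632,
        0.00065595]), 'joint_efforts': array([-7.04666763e-04, -4.16665435e+01, -2.46101654e+01, -1.60819145e-04,
        5.79031748e-04, -7.99543557e-06]), 'tcp_pos': array([ 0.19273936, -0.54174207,  0.40472784]), 'tcp_rot': array([4.54031626e-05, 9.85428544e-01, 1.70089926e-01, 5.16930337e-06]), 'wrist_force': array([-0.33481882, -0.14152881,  0.07393941]), 'ft_torque': array([-0.05241688, -0.04554479,  0.0261914 ]), 'grasp_force': 0.0, 'grip_width': 0.08512680756019157}
```

```bash
python3 - <<'E'
import cv2
a=cv2.imread("pics/scene0.png")[120:370,110:440]; cv2.imwrite("pics/s1.png",cv2.resize(a,(790,598),interpolation=2))
a=cv2.imread("pics/side0.png")[120:420,120:420]; cv2.imwrite("pics/s2.png",cv2.resize(a,(600,600),interpolation=2))
E
```

```text
(no output)
```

View pics/s1.png

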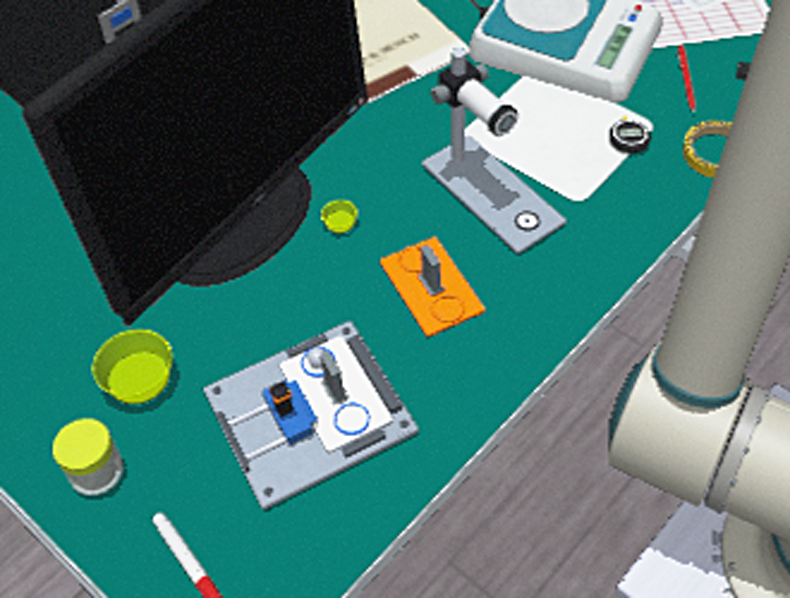

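View pics/s2.png

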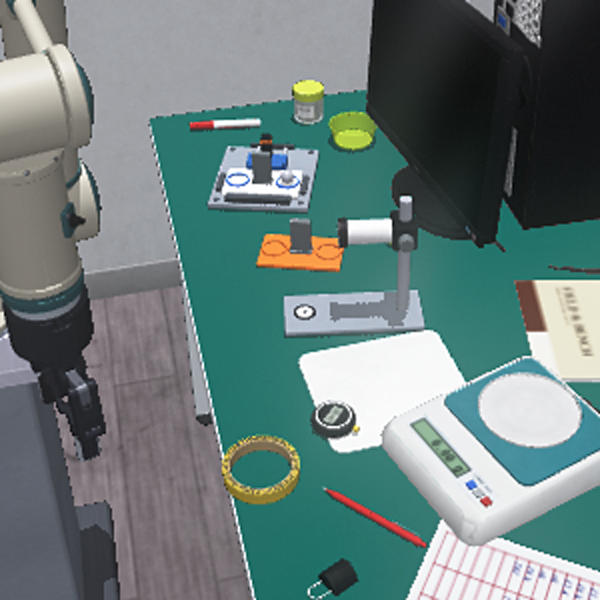

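The white tray with the fin is at scene px (249,277). The look-alikes are the orange tray with a similar fin (290,240), plus the large lime bowl against the small lime cup. I choose the white tray in the grey holder with the blue jaw. Next I estimate poses.

```bash
python3 - <<'E'
from h import *
c=cam("scene"); s=lambda L:[(110+.4177*u,120+.418*v) for u,v in L]
b=to_plane(c,s([(205,388),(352,322),(418,430),(267,507)]),.014)
print("bed",b.round(3).tolist(),np.linalg.norm(np.roll(b,-1,0)-b,axis=1).round(3))
print("post",to_plane(c,s([(281,390)]),.077)[:,:2].round(3)," fin",to_plane(c,s([(325,358)]),.080)[:,:2].round(3))
b=to_plane(c,s([(423,160),(468,135),(566,220),(522,250)]),.012); print("base",b.round(3).tolist(),np.linalg.norm(np.roll(b,-1,0)-b,axis=1).round(3))
print("disc",to_plane(c,s([(527,221)]),.012)[:,:2].round(3))
d=cam("side"); s=lambda L:[(120+.5*u,120+.5*v) for u,v in L]
print("disc side",to_plane(d,s([(305,312)]),.012)[:,:2].round(3))
b=to_plane(d,s([(285,296),(423,291),(424,329),(286,336)]),.012);print("base",b.round(3).tolist())
b=to_plane(d,s([(228,146),(319,151),(307,208),(208,206)]),.014);print("bed",b.round(3).tolist())
print("fin side",to_plane(d,s([(262,152)]),.080)[:,:2].round(3), "post",to_plane(d,s([(266,137)]),.077)[:,:2].round(3))
print("tfc",camera_params("wrist"))
E
```

```text
bed [[0.635, 0.282, 0.014], [0.57, 0.106, 0.014], [0.414, 0.164, 0.014], [0.474, 0.336, 0.014]] [0.187 0.166 0.183 0.169]
post [[0.533 0.249]]  fin [[0.525 0.19 ]]
base [[0.683, -0.149, 0.012], [0.667, -0.225, 0.012], [0.473, -0.189, 0.012], [0.485, -0.113, 0.012]] [0.077 0.197 0.077 0.201]
disc [[ 0.51  -0.155]]
disc side [[ 0.511 -0.155]]
base [[0.491, -0.111, 0.012], [0.691, -0.153, 0.012], [0.665, -0.235, 0.012], [0.473, -0.199, 0.012]]
bed [[0.481, 0.339, 0.014], [0.637, 0.277, 0.014], [0.574, 0.103, 0.014], [0.416, 0.153, 0.014]]
fin side [[0.519 0.192]] post [[0.536 0.245]]
tfc {'vfov': 68.17740827425486, 'cx': 276.37904701043465, 'cy': 211.08828645267243, 'tool_from_camera': array([[ 2.41240502e-05, -9.52744358e-01, -3.03773251e-01,
         7.84415594e-02],
       [ 9.99999986e-01,  7.32045300e-05, -1.50181600e-04,
        -3.28876550e-04],
       [ 1.65322250e-04, -3.03773243e-01,  9.52744346e-01,
         2.97509815e-02],
       [ 0.00000000e+00,  0.00000000e+00,  0.00000000e+00,
         1.00000000e+00]])}
```

```bash
cat >> h.py <<'E'
def Rd(yaw):
    x=np.array([np.cos(yaw),np.sin(yaw),0]); z=np.array([0,0,-1.]); return np.c_[x,np.cross(z,x),z]
def plan(p,yaw,st=None):
    st=st or env.state(); A=rot(st["tcp_rot"]); d=A.T@(np.array(p)-st["tcp_pos"])*100
    w=R.from_matrix(A.T@Rd(yaw)).as_rotvec(); print("shift cm",d.round(2),"turn",w.round(4),"z axis",A[:,2].round(4),"yaw",np.degrees(np.arctan2(A[1,0],A[0,0])).round(2),"tcp",np.round(st["tcp_pos"],4),"t",st["clock"])
E
python3 -c "
from h import *
plan([.53,.21,.40],np.radians(-20.3))"
```

```text
shift cm [ 56.97 -59.52   0.47] turn [ 1.000e-04 -0.000e+00  6.961e-01] z axis [ 0.e+00 -1.e-04 -1.e+00] yaw 19.59 tcp [ 0.1927 -0.5417  0.4047] t 1.2
```

Units first: shifts go in shares of 0.8 m and turns go in shares of 2 rad. So -59.5 cm is -0.7438, 57 cm is 0.7125, 0.696 rad is 0.348.

Call:
apply_moves(
  rows="0.7125 -0.7438 0.0063 0 0 0.348 4;0.7125 -0.7438 0.0063 0 0 0.348 4;0.7125 -0.7438 0.0063 0 0 0.348 4;0.7125 -0.7438 0.0063 0 0 0.348 4;0.7125 -0.7438 0.0063 0 0 0.348 4;0.7125 -0.7438 0.0063 0 0 0.348 4;0.7125 -0.7438 0.0063 0 0 0.348 4;0.7125 -0.7438 0.0063 0 0 0.348 4;0.7125 -0.7438 0.0063 0 0 0.348 4;0.7125 -0.7438 0.0063 0 0 0.348 4",
)

```text
clock: 2.03
tcp_pos: [0.362, -0.1636, 0.4026]
tcp_rot: [0.0, 0.984, -0.177, 0.001]
wrist_force: [1.6, -0.0, -0.2]
grip_width: 0.0403
grasp_force: 0.0
```

```bash
python3 -c "
from h import *
plan([.53,.21,.40],np.radians(-20.3))"
```

```text
shift cm [  2.77 -40.87   0.25] turn [ 0.0003 -0.0013 -0.0006] z axis [ 1.1e-03 -7.0e-04 -1.0e+00] yaw -20.33 tcp [ 0.362  -0.1636  0.4026] t 2.0333
```

To row units: -40.7 cm is -0.5088, 2.8 cm is 0.035.

Call:
apply_moves(
  rows="0.035 -0.5088 0 0 0 0 4;0.035 -0.5088 0 0 0 0 4;0.035 -0.5088 0 0 0 0 4;0.035 -0.5088 0 0 0 0 4;0.035 -0.5088 0 0 0 0 4;0.035 -0.5088 0 0 0 0 4;0.035 -0.5088 0 0 0 0 4;0.035 -0.5088 0 0 0 0 4;0.035 -0.5088 0 0 0 0 4;0.035 -0.5088 0 0 0 0 4",
)

```text
clock: 2.87
tcp_pos: [0.53, 0.2095, 0.4022]
tcp_rot: [-0.001, 0.984, -0.175, 0.0]
wrist_force: [1.6, -0.8, 0.2]
grip_width: 0.0399
grasp_force: 0.0
```

Call:
apply_moves(
  rows="0 0 0 0 0 0 4;0 0 0 0 0 0 4",
)

```text
clock: 3.03
tcp_pos: [0.5296, 0.208, 0.4016]
tcp_rot: [0.0, 0.985, -0.175, -0.0]
wrist_force: [-0.6, -0.9, 0.3]
grip_width: 0.0397
grasp_force: 0.0
```

```bash
python3 - <<'E'
from h import *
plan([.53,.21,.40],np.radians(-20.3))
c=cam("wrist"); im=grab_frame("wrist"); cv2.imwrite("pics/w1.png",im); np.save("w1.npy",c[0])
for l in ["holder","jaw_grip","fin_top","tray","ball"]:
    print(l,[(round(d["p"],2),np.round(d["pixel"]).tolist(),int(d["pixels"].sum())) for d in cut_out("wrist",l)])
E
```

```text
shift cm [-0.03 -0.2   0.16] turn [0.0008 0.0005 0.0031] z axis [-8.e-04 -6.e-04 -1.e+00] yaw -20.12 tcp [0.5296 0.208  0.4016] t 3.0333
holder [(0.86, [240.0, 178.0], 15065), (0.56, [246.0, 192.0], 2180)]
jaw_grip [(0.79, [245.0, 192.0], 2176)]
fin_top [(0.74, [296.0, 148.0], 359), (0.68, [451.0, 108.0], 9345), (0.64, [294.0, 188.0], 6975)]
tray [(0.87, [298.0, 186.0], 6797), (0.65, [447.0, 104.0], 9256), (0.47, [245.0, 192.0], 2120)]
ball [(0.89, [291.0, 149.0], 418), (0.57, [293.0, 186.0], 7102)]
```

View pics/w1.png

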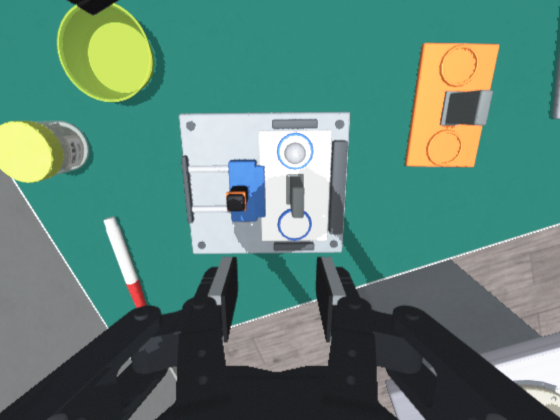

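The picture shows the white tray with blue rings, the ball at (294,152), the fin at (296,200) and the post at (236,200). The orange look-alike is far right at (455,108). I fit the holder pose from the bed corners and overlay the model on a crop.

```bash
cat > fit.py <<'E'
from h import *
from scipy.optimize import least_squares
def W(p,L): x,y,t=p; c,s=np.cos(t),np.sin(t); L=np.atleast_2d(L).astype(float); return np.c_[x+c*L[:,0]-s*L[:,1],y+s*L[:,0]+c*L[:,1],L[:,2]]
def rect(cx,cy,z,hx,hy): return [(cx-hx,cy-hy,z),(cx+hx,cy-hy,z),(cx+hx,cy+hy,z),(cx-hx,cy+hy,z)]
E
python3 - <<'E'
from fit import *
c=list(cam("wrist")); c[0]=np.load("w1.npy"); im=cv2.imread("pics/w1.png")
bed=[(.085,.128,.014),(.085,-.062,.014),(-.085,-.062,.014),(-.085,.128,.014)]
px=np.array([(181,114),(349,112),(340.5,252),(194,253)],float)
r=least_squares(lambda p:(proj(c,W(p,bed))-px).ravel(),[.525,.19,-.354])
p=r.x; print("wrist fit",p.round(4),np.degrees(p[2]).round(2),r.fun.round(1))
s=cam("scene"); ps=np.array([(110+.4177*u,120+.418*v) for u,v in [(205,388),(352,322),(418,430),(267,507)]])
r2=least_squares(lambda p:(proj(s,W(p,bed))-ps).ravel(),[.525,.19,-.354]); 
# order: left=(+,+)?,top=(+x,-y),right=(-x,-y),bottom=(-x,+y)
print("scene fit",r2.x.round(4),r2.fun.round(1))
np.save("hold.npy",p)
k=4; x0,y0=170,100; z=cv2.resize(im[y0:y0+150,x0:x0+200],None,fx=k,fy=k,interpolation=2)
def dr(L,col): 
    q=((proj(c,W(p,L))-[x0-.5,y0-.5])*k).astype(int); cv2.polylines(z,[q],True,col,1)
dr(bed,(0,255,255)); dr(rect(0,0,.080,.016,.006),(0,0,255)); dr(rect(0,.060,.077,.009,.009),(255,0,255)); dr(rect(0,0,.022,.065,.040),(0,200,0))
for sx in (1,-1): dr([(sx*.043+.017*np.cos(a),.017*np.sin(a),.026) for a in np.linspace(0,6.28,40)],(0,255,255))
cv2.imwrite("pics/w1c.png",z)
E
```

```text
wrist fit [ 0.5157  0.1914 -0.3429] -19.65 [-2.6 -0.7  2.3 -0.2  2.   0.9 -1.6  1. ]
scene fit [ 0.5128  0.1907 -0.3392] [-0.4  0.1  0.1 -0.9  1.5 -0.3 -1.2  0.8]
```

View pics/w1c.png

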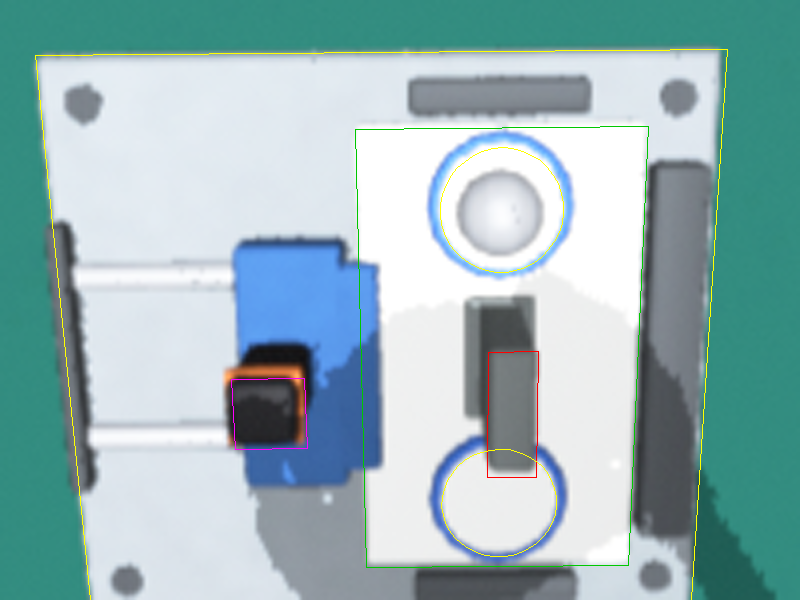

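The overlay agrees to about 1 mm, with the tray and jaw (nearly closed) where the model puts them. Next is the post.

```bash
python3 -c "
from h import *
p=np.load('hold.npy');y=np.array([-np.sin(p[2]),np.cos(p[2])])
q=p[:2]+.061*y;print(q); plan([q[0],q[1],.30],p[2]);plan([q[0],q[1],.216],p[2])"
```

```text
[0.53620563 0.24881986]
shift cm [-0.83 -4.34 10.25] turn [ 0.0002 -0.0003 -0.0129] z axis [ 2.e-04 -3.e-04 -1.e+00] yaw -20.39 tcp [0.5289 0.2053 0.4025] t 3.3333
shift cm [-0.84 -4.34 18.65] turn [ 0.0002 -0.0003 -0.0129] z axis [ 2.e-04 -3.e-04 -1.e+00] yaw -20.39 tcp [0.5289 0.2053 0.4025] t 3.3333
```

To row units: 10 cm is 0.125, 6 cm is 0.075, -0.013 rad is -0.0065.

Call:
apply_moves(
  rows="-0.01 -0.0538 0.025 0 0 -0.0065 4;-0.01 -0.0538 0.075 0 0 -0.0065 4;-0.01 -0.0538 0.125 0 0 -0.0065 4;-0.01 -0.0538 0.125 0 0 -0.0065 4;-0.01 -0.0538 0.125 0 0 -0.0065 4;-0.01 -0.0538 0.125 0 0 -0.0065 4",
)

```text
clock: 3.83
tcp_pos: [0.5376, 0.2491, 0.3042]
tcp_rot: [-0.001, 0.985, -0.17, 0.001]
wrist_force: [0.2, 0.3, 0.6]
grip_width: 0.0399
grasp_force: 0.0
```

```bash
python3 -c "
from h import *
p=np.load('hold.npy')
c=cam('wrist'); im=grab_frame('wrist'); cv2.imwrite('pics/w2.png',im)
d=cut_out('wrist','jaw_grip'); print([(e['p'],e['pixel'],e['pixels'].sum()) for e in d])
m=(im.max(2)<60); 
plan([.5362,.2488,.30],p[2]);plan([.5362,.2488,.216],p[2])"
```

```text
[(0.75, [284.5, 212.6], np.int64(3973)), (0.67, [277.9, 184.2], np.int64(26120))]
shift cm [-0.14  0.11  0.53] turn [-0.0034 -0.0047  0.0008] z axis [ 0.0056  0.0017 -1.    ] yaw -19.6 tcp [0.5379 0.2493 0.3053] t 3.9333
shift cm [-0.18  0.14  8.93] turn [-0.0034 -0.0047  0.0008] z axis [ 0.0056  0.0017 -1.    ] yaw -19.6 tcp [0.5379 0.2493 0.3053] t 3.9333
```

View pics/w2.png

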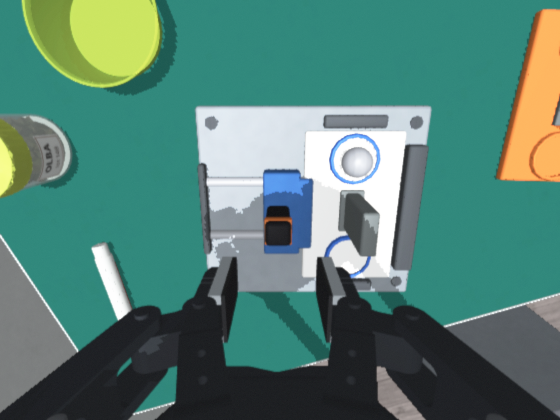

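The post top is at (278,233), centred between the fingers (columns 235 and 318). I descend, grip, then slide.

To row units: 8.8 cm is 0.11, 6 cm is 0.075, -0.004 rad is -0.002.

Call:
apply_moves(
  rows="-0.0013 0.0013 0.0375 -0.0015 -0.002 0 4;-0.0013 0.0013 0.075 -0.0015 -0.002 0 4;-0.0013 0.0013 0.11 -0.0015 -0.002 0 4;-0.0013 0.0013 0.11 -0.0015 -0.002 0 4;-0.0013 0.0013 0.11 -0.0015 -0.002 0 4;-0.0013 0.0013 0.11 -0.0015 -0.002 0 1;-0.0013 0.0013 0.11 -0.0015 -0.002 0 1;-0.0013 0.0013 0.11 -0.0015 -0.002 0 1;-0.0013 0.0013 0.11 -0.0015 -0.002 0 1;-0.0013 0.0013 0.11 -0.0015 -0.002 0 1",
  newtons=40,
)

```text
clock: 4.77
tcp_pos: [0.5366, 0.2492, 0.217]
tcp_rot: [-0.0, 0.985, -0.17, 0.0]
wrist_force: [0.6, 0.1, 7.7]
grip_width: 0.0175
grasp_force: 41.4
```

To row units: -4.1 cm is -0.0513, -3.8 cm is -0.0475.

Call:
apply_moves(
  rows="0 -0.0063 0 0 0 0 1;0 -0.0125 0 0 0 0 1;0 -0.0188 0 0 0 0 1;0 -0.025 0 0 0 0 1;0 -0.0313 0 0 0 0 1;0 -0.0375 0 0 0 0 1;0 -0.0425 0 0 0 0 1;0 -0.0475 0 0 0 0 1;0 -0.0513 0 0 0 0 1;0 -0.0513 0 0 0 0 1",
)

```text
clock: 5.6
tcp_pos: [0.5498, 0.2863, 0.217]
tcp_rot: [0.003, 0.986, -0.169, -0.0]
wrist_force: [-1.3, -9.4, 9.7]
grip_width: 0.0176
grasp_force: 41.9
```

```bash
python3 -c "
from h import *
s=env.state();p=np.load('hold.npy');d=(np.array(s['tcp_pos'])[:2]-p[:2]);print(d@[-np.sin(p[2]),np.cos(p[2])],s['wrist_force'],s['clock'])"
```

```text
0.10085232333883472 [-1.29247372 -9.39082983  9.65482684] 5.6
```

To row units: 10 cm is 0.125, -9 cm is -0.1125.

Call:
apply_moves(
  rows="0 0.0038 0 0 0 0 4;0 0.0038 0 0 0 0 4;0 0.0038 0 0 0 0 4;0 0.0038 0 0 0 0 4;0 0.0038 -0.0375 0 0 0 4;0 0.0038 -0.0875 0 0 0 4;0 0.05 -0.1125 0 0 0 4;0 0.1 -0.1125 0 0 0 4;0 0.125 -0.1125 0 0 0 4;0 0.125 -0.1125 0 0 0 4",
)

```text
clock: 6.43
tcp_pos: [0.5142, 0.1906, 0.3048]
tcp_rot: [0.002, 0.985, -0.171, -0.003]
wrist_force: [-0.7, -0.0, -0.8]
grip_width: 0.0403
grasp_force: 0.0
```

Call:
apply_moves(
  rows="0 0 0 0 0 0 4;0 0 0 0 0 0 4;0 0 0 0 0 0 4",
)

```text
clock: 6.68
tcp_pos: [0.5166, 0.1943, 0.3042]
tcp_rot: [0.001, 0.986, -0.169, -0.002]
wrist_force: [0.3, -0.0, 0.2]
grip_width: 0.0398
grasp_force: 0.0
```

```bash
python3 - <<'E'
from fit import *
p=np.load("hold.npy"); c=cam("wrist"); im=grab_frame("wrist"); cv2.imwrite("pics/w3.png",im)
plan([p[0],p[1],.30],p[2]); plan([p[0],p[1],.219],p[2])
def dr(L,col): cv2.polylines(im,[np.round(proj(c,W(p,L))).astype(int)],True,col,1)
dr(rect(0,0,.080,.016,.006),(0,0,255)); dr(rect(0,.100,.077,.009,.009),(255,0,255)); dr(rect(0,0,.022,.065,.040),(0,200,0))
dr(rect(.0,.033,.014,.085,.095),(0,255,255))
cv2.imwrite("pics/w3c.png",im)
E
```

```text
shift cm [0.02 0.31 0.41] turn [0.0027 0.0041 0.0026] z axis [-0.0048 -0.0012 -1.    ] yaw -19.5 tcp [0.5165 0.1944 0.3041] t 6.7333
shift cm [0.06 0.29 8.51] turn [0.0027 0.0041 0.0026] z axis [-0.0048 -0.0012 -1.    ] yaw -19.5 tcp [0.5165 0.1944 0.3041] t 6.7333
```

View pics/w3c.png

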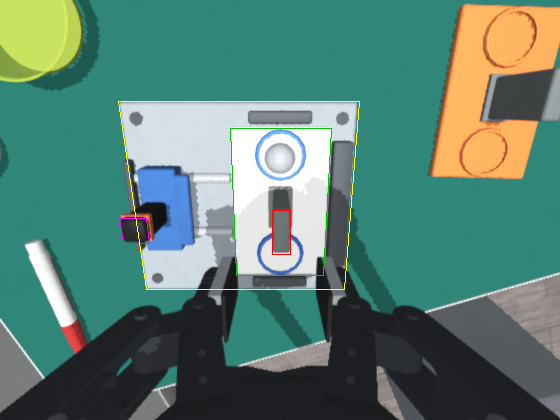

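The jaw sits at its 40 mm stop, the ball is in its pocket at (280,158), and the fin overlay matches. I descend on the fin and grip.

To row units: 8.4 cm is 0.105, 6 cm is 0.075, 0.004 rad is 0.002.

Call:
apply_moves(
  rows="0 0.0038 0.0375 0.0015 0.002 0 4;0 0.0038 0.075 0.0015 0.002 0 4;0 0.0038 0.105 0.0015 0.002 0 4;0 0.0038 0.105 0.0015 0.002 0 4;0 0.0038 0.105 0.0015 0.002 0 4;0 0.0038 0.105 0.0015 0.002 0 2.5;0 0.0038 0.105 0.0015 0.002 0 1.5;0 0.0038 0.105 0.0015 0.002 0 0.8;0 0.0038 0.105 0.0015 0.002 0 0.8;0 0.0038 0.105 0.0015 0.002 0 0.8",
  newtons=60,
)

```text
clock: 7.57
tcp_pos: [0.5156, 0.1908, 0.2221]
tcp_rot: [-0.001, 0.985, -0.17, 0.002]
wrist_force: [-0.6, 1.6, 6.2]
grip_width: 0.0109
grasp_force: 59.7
```

Call:
apply_moves(
  rows="0 0 0 0 0 0 0.8;0 0 0 0 0 0 0.8;0 0 0 0 0 0 0.8",
)

```text
clock: 7.82
tcp_pos: [0.5156, 0.1908, 0.2221]
tcp_rot: [-0.001, 0.985, -0.17, 0.002]
wrist_force: [1.3, 1.3, 6.1]
grip_width: 0.0111
grasp_force: 59.7
```

```bash
python3 -c "
from h import *
plan([.5157,.1914,.219],np.load('hold.npy')[2]);print(env.state()['wrist_force'])"
```

```text
shift cm [-0.01 -0.06  0.31] turn [-0.0025 -0.0034  0.0016] z axis [ 0.004   0.0012 -1.    ] yaw -19.56 tcp [0.5156 0.1908 0.2221] t 7.8167
[1.29053592 1.26689521 6.13679116]
```

To row units: -11.6 cm is -0.145, -11.3 cm is -0.1413.

Call:
apply_moves(
  rows="0 0 -0.0038 0 0 0 0.8;0 0 -0.0125 0 0 0 0.8;0 0 -0.025 0 0 0 0.8;0 0 -0.0413 0 0 0 0.8;0 0 -0.0625 0 0 0 0.8;0 0 -0.0875 0 0 0 0.8;0 0 -0.1125 0 0 0 0.8;0 0 -0.1313 0 0 0 0.8;0 0 -0.1413 0 0 0 0.8;0 0 -0.145 0 0 0 0.8",
)

```text
clock: 8.65
tcp_pos: [0.5148, 0.1905, 0.3382]
tcp_rot: [-0.0, 0.985, -0.17, 0.001]
wrist_force: [0.2, -0.6, -3.5]
grip_width: 0.0111
grasp_force: 58.6
```

Call:
apply_moves(
  rows="0 0 0 0 0 0 0.8;0 0 0 0 0 0 0.8;0 0 0 0 0 0 0.8",
)

```text
clock: 8.9
tcp_pos: [0.5142, 0.1904, 0.3352]
tcp_rot: [0.001, 0.985, -0.17, -0.001]
wrist_force: [-0.5, -0.0, -2.6]
grip_width: 0.0113
grasp_force: 58.6
```

```bash
python3 - <<'E'
from fit import *
base=[(.17,.042,.012),(.17,-.042,.012),(-.03,-.042,.012),(-.03,.042,.012),(0,0,.012)]
s=cam("scene"); d=cam("side")
ps=np.array([(110+.4177*u,120+.418*v) for u,v in [(423,160),(468,135),(566,220),(522,250),(527,221)]])
pd=np.array([(120+.5*u,120+.5*v) for u,v in [(423,291),(424,329),(286,336),(285,296),(305,312)]])
x0=[.51,-.155,-.2]
for n,f in [("scene",lambda p:(proj(s,W(p,base))-ps).ravel()),("side",lambda p:(proj(d,W(p,base))-pd).ravel())]:
    r=least_squares(f,x0,loss="soft_l1"); print(n,r.x.round(4),r.fun.round(1))
r=least_squares(lambda p:np.r_[(proj(s,W(p,base))-ps).ravel(),(proj(d,W(p,base))-pd).ravel()],x0,loss="soft_l1"); print(r.x); np.save("scope.npy",r.x)
p=r.x; t=p[2]; ce=p[:2]-.043*np.array([np.cos(t),np.sin(t)]); pre=ce-.05*np.array([np.cos(t),np.sin(t)])
plan([*pre,.338],t); plan([*ce,.338],t); print(env.state()["wrist_force"],env.state()["q"].round(2))
g=cam("wrist"); im=grab_frame("wrist"); cv2.imwrite("pics/w4.png",im)
print([(e["p"],e["pixel"]) for e in cut_out("wrist","ball")])
E
```

```text
scene [ 0.5085 -0.1558 -0.184 ] [-0.9  0.5  0.4 -0.8  0.9 -0.4 -1.3  0.5  0.5 -0. ]
side [ 0.5112 -0.1584 -0.2128] [-1.4  0.3  1.3 -0.  -0.5 -1.3  0.  -0.1  0.4  0.8]
[ 0.51028641 -0.15697528 -0.19970672]
shift cm [ 2.05 34.18 -0.23] turn [ 0.0013  0.0023 -0.1415] z axis [-2.5e-03 -7.0e-04 -1.0e+00] yaw -19.55 tcp [0.5142 0.1904 0.3352] t 8.9
shift cm [ 7.   33.47 -0.25] turn [ 0.0013  0.0023 -0.1415] z axis [-2.5e-03 -7.0e-04 -1.0e+00] yaw -19.55 tcp [0.5142 0.1904 0.3352] t 8.9
[-0.46081467 -0.04285891 -2.55092769] [ 0.23  0.29  1.67 -0.    1.19  2.14]
[(0.97, [276.3, 180.2])]
```

View pics/w4.png

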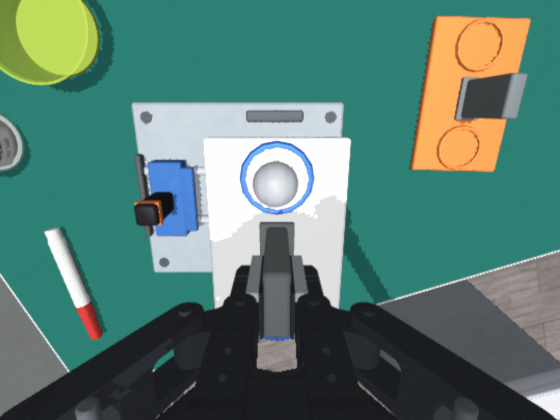

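The tray hangs level, with the ball in its pocket at (275,185). I carry it towards the pre-position.

To row units: 16.1 cm is 0.2013, 14.1 cm is 0.1763, -0.06 rad is -0.03.

Call:
apply_moves(
  rows="0 0.0038 0 0 0 0 0.8;0.0013 0.0138 0 0 0 -0.0025 0.8;0.0013 0.03 0 0 0 -0.005 0.8;0.0025 0.0513 0 0 0 -0.01 0.8;0.005 0.0763 0 0 0 -0.015 0.8;0.0063 0.1013 0 0 0 -0.02 0.8;0.0075 0.1263 -0.0013 0 0 -0.025 0.8;0.0088 0.1513 -0.0013 0 0 -0.03 0.8;0.01 0.1763 -0.0013 0 0 -0.035 0.8;0.0125 0.2013 -0.0013 0 0 -0.035 0.8",
)

```text
clock: 9.83
tcp_pos: [0.4693, 0.0341, 0.3373]
tcp_rot: [0.0, 0.991, -0.135, -0.0]
wrist_force: [0.4, 1.0, -2.5]
grip_width: 0.011
grasp_force: 58.5
```

```bash
cat > go.py <<'E'
from h import *
p=np.load("scope.npy"); t=p[2]; ax=np.array([np.cos(t),np.sin(t)]); ce=p[:2]-.043*ax
plan([*(ce-.05*ax),.338],t); plan([*ce,.338],t); print(env.state()["wrist_force"])
E
python3 go.py
```

```text
shift cm [-0.22 17.98 -0.06] turn [ 0.0006  0.0005 -0.0709] z axis [-7.e-04 -5.e-04 -1.e+00] yaw -15.5 tcp [0.4693 0.0341 0.3373] t 9.8333
shift cm [ 4.77 17.62 -0.06] turn [ 0.0006  0.0005 -0.0709] z axis [-7.e-04 -5.e-04 -1.e+00] yaw -15.5 tcp [0.4693 0.0341 0.3373] t 9.8333
[ 0.36921975  0.95622038 -2.4514179 ]
```

To row units: 17.6 cm is 0.22, 17 cm is 0.2125, -0.06 rad is -0.03.

Call:
apply_moves(
  rows="0 0.025 0 0 0 -0.005 0.8;0 0.05 0 0 0 -0.01 0.8;0 0.075 0 0 0 -0.015 0.8;-0.0013 0.1 0 0 0 -0.02 0.8;-0.0013 0.125 0 0 0 -0.025 0.8;-0.0025 0.15 0 0 0 -0.03 0.8;-0.0025 0.175 0 0 0 -0.035 0.8;-0.0025 0.1963 0 0 0 -0.035 0.8;-0.0025 0.2125 0 0 0 -0.035 0.8;-0.0025 0.22 0 0 0 -0.035 0.8",
)

```text
clock: 10.67
tcp_pos: [0.4203, -0.1353, 0.3374]
tcp_rot: [0.001, 0.995, -0.101, -0.0]
wrist_force: [0.2, -0.4, -3.2]
grip_width: 0.011
grasp_force: 58.6
```

Call:
apply_moves(
  rows="0 0 0 0 0 0 0.8;0 0 0 0 0 0 0.8;0 0 0 0 0 0 0.8;0 0 0 0 0 0 0.8",
)

```text
clock: 11.0
tcp_pos: [0.4212, -0.1329, 0.3374]
tcp_rot: [-0.0, 0.995, -0.1, -0.0]
wrist_force: [-0.4, -0.2, -3.5]
grip_width: 0.0111
grasp_force: 58.6
```

```bash
python3 go.py; python3 - <<'E'
from fit import *
ims=[]
p=np.load("scope.npy")
for n in ["wrist","scene","side"]:
    c=cam(n); im=grab_frame(n); cv2.imwrite(f"pics/{n}5.png",im)
    for l in ["ball","scope"]: print(n,l,[(round(e["p"],2),np.round(e["pixel"],1)) for e in cut_out(n,l)])
    def dr(L,col): cv2.polylines(im,[np.round(proj(c,W(p,L))*8).astype(int)],True,col,1,cv2.LINE_AA,3)
    dr([(-.03,-.042,.012),(.17,-.042,.012),(.17,.042,.012),(-.03,.042,.012)],(0,255,255))
    dr([(.049,.021*np.cos(a),.15+.021*np.sin(a)) for a in np.linspace(0,6.28,40)],(0,0,255)); dr([(0,0,.15),(.049,0,.15)],(255,0,255))
    if n!="wrist":
        u,v=proj(c,W(p,[(.02,0,.1)]))[0].astype(int); im=im[v-80:v+80,u-65:u+65]; im=cv2.resize(im,(390,480),interpolation=2); ims.append(im)
    else: cv2.imwrite("pics/wrist5c.png",im)
cv2.imwrite("pics/both5.png",np.hstack(ims))
E
```

```text
shift cm [-0.09  0.59 -0.06] turn [-0.0003  0.0001 -0.0006] z axis [-1.e-04  3.e-04 -1.e+00] yaw -11.48 tcp [ 0.4212 -0.1329  0.3374] t 11.0
shift cm [ 4.91  0.59 -0.06] turn [-0.0003  0.0001 -0.0006] z axis [-1.e-04  3.e-04 -1.e+00] yaw -11.48 tcp [ 0.4212 -0.1329  0.3374] t 11.0
[-0.41221786 -0.16680241 -3.5320791 ]
wrist ball [(0.57, array([292.9, 182.9])), (0.57, array([281.5,  64.2])), (0.19, array([546.5, 169.7]))]
wrist scope [(0.57, array([282.5,  62.2]))]
scene ball []
scene scope []
side ball [(0.35, array([241.3, 242.5])), (0.18, array([303.8, 270.8]))]
side scope [(0.79, array([302. , 269.7]))]
```

View pics/both5.png

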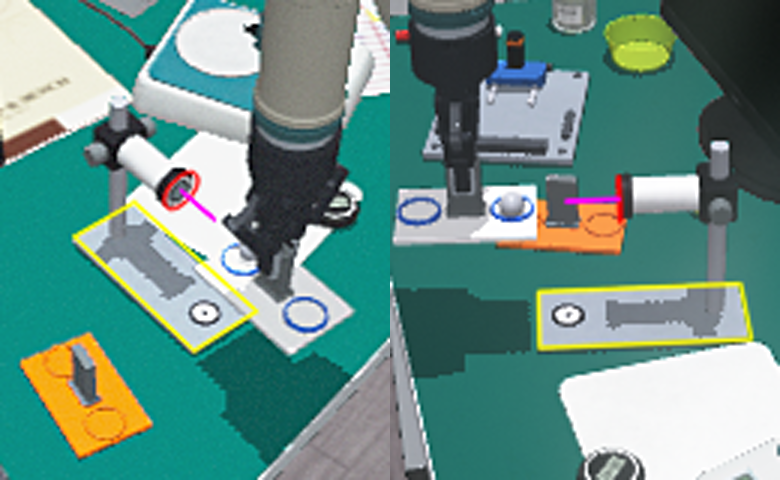

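View pics/wrist5c.png

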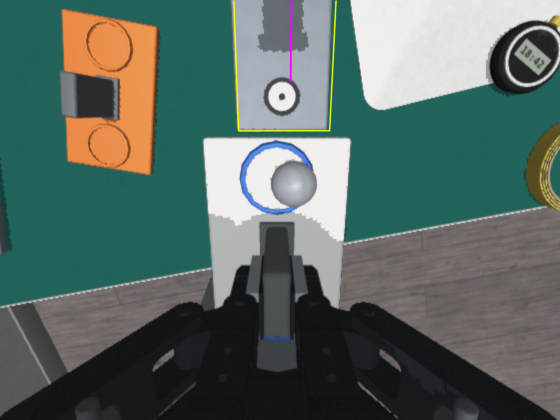

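Wrist view: the ball at (294,183) leans on its rim, still in the pocket. The scope overlay (base, lens) matches in all three views. I advance gently along the axis.

To row units: 4.9 cm is 0.0613, 4.7 cm is 0.0588.

Call:
apply_moves(
  rows="0.0025 0.0013 0 0 0 0 0.8;0.0075 0.0013 0 0 0 0 0.8;0.0138 0.0025 0 0 0 0 0.8;0.0213 0.0025 0 0 0 0 0.8;0.03 0.0025 0 0 0 0 0.8;0.0388 0.0025 0 0 0 0 0.8;0.0475 0.0025 0 0 0 0 0.8;0.055 0.0025 0 0 0 0 0.8;0.0588 0.0025 0 0 0 0 0.8;0.0613 0.0025 0 0 0 0 0.8",
)

```text
clock: 12.28
tcp_pos: [0.4694, -0.1455, 0.3373]
tcp_rot: [0.0, 0.995, -0.1, -0.0]
wrist_force: [0.4, 0.3, -2.6]
grip_width: 0.0114
grasp_force: 58.6
```

Call:
apply_moves(
  rows="0 0 0 0 0 0 0.8;0 0 0 0 0 0 0.8;0 0 0 0 0 0 0.8;0 0 0 0 0 0 0.8;0 0 0 0 0 0 0.8;0 0 0 0 0 0 0.8",
)

```text
clock: 12.78
tcp_pos: [0.4686, -0.1453, 0.3375]
tcp_rot: [0.0, 0.995, -0.1, 0.0]
wrist_force: [-0.6, -0.0, -3.4]
grip_width: 0.0112
grasp_force: 58.6
```

```bash
cat > chk.py <<'E'
from fit import *
import sys
p=np.load("scope.npy"); c=cam("wrist"); im=grab_frame("wrist"); cv2.imwrite("pics/wrist%s.png"%sys.argv[1],im)
b=[e for e in cut_out("wrist","ball")]; print([(round(e["p"],2),np.round(e["pixel"],1),int(e["pixels"].sum())) for e in b])
for e in b:
    q=to_plane(c,e["pixel"],.150)[0]-[p[0],p[1],0]; cs,sn=np.cos(p[2]),np.sin(p[2]); print("ball rel focus, scope axes",(np.array([[cs,sn],[-sn,cs]])@q[:2]).round(4))
im=grab_frame("side"); cv2.imwrite("pics/side%s.png"%sys.argv[1],im)
d=cam("side"); print("focus side px",proj(d,W(p,[(0,0,.15)])),[(round(e["p"],2),np.round(e["pixel"],1),int(e["pixels"].sum())) for e in cut_out("side","ball")])
E
python3 chk.py 6; python3 go.py
```

```text
[(0.74, array([292.8, 179.7]), 1699)]
ball rel focus, scope axes [ 0.0017 -0.0048]
focus side px [[271.17902928 237.59095567]] [(0.4, array([269.1, 237. ]), 48), (0.37, array([254.1, 242.6]), 768)]
shift cm [-4.99  0.33 -0.06] turn [ 0.0001 -0.0001 -0.0015] z axis [ 1.e-04 -1.e-04 -1.e+00] yaw -11.53 tcp [ 0.4687 -0.1453  0.3374] t 12.9833
shift cm [ 0.01  0.32 -0.06] turn [ 0.0001 -0.0001 -0.0015] z axis [ 1.e-04 -1.e-04 -1.e+00] yaw -11.53 tcp [ 0.4687 -0.1453  0.3374] t 12.9833
[ 1.07036671 -0.39932139 -3.40236858]
```

To row units: -0.4 cm is -0.005, -0.3 cm is -0.0038.

Call:
apply_moves(
  rows="0 -0.0013 0 0 0 0 0.8;0 -0.0025 0 0 0 0 0.8;-0.0013 -0.0038 0 0 0 0 0.8;-0.0013 -0.005 0 0 0 0 0.8;-0.0013 -0.005 0 0 0 0 0.8;-0.0013 -0.005 0 0 0 0 0.8;-0.0013 -0.005 0 0 0 0 0.8;-0.0013 -0.005 0 0 0 0 0.8;-0.0013 -0.005 0 0 0 0 0.8;-0.0013 -0.005 0 0 0 0 0.8",
)

```text
clock: 13.82
tcp_pos: [0.4686, -0.1412, 0.3374]
tcp_rot: [0.0, 0.995, -0.1, 0.0]
wrist_force: [-0.4, 0.4, -2.4]
grip_width: 0.0107
grasp_force: 58.6
```

Call:
apply_moves(
  rows="0 0 0 0 0 0 0.8;0 0 0 0 0 0 0.8;0 0 0 0 0 0 0.8;0 0 0 0 0 0 0.8;0 0 0 0 0 0 0.8;0 0 0 0 0 0 0.8;0 0 0 0 0 0 0.8;0 0 0 0 0 0 0.8;0 0 0 0 0 0 0.8;0 0 0 0 0 0 0.8",
)

```text
clock: 14.65
tcp_pos: [0.4686, -0.1412, 0.3374]
tcp_rot: [0.0, 0.995, -0.1, 0.0]
wrist_force: [0.2, -0.0, -2.5]
grip_width: 0.0112
grasp_force: 58.6
```

```bash
python3 chk.py 7; python3 go.py; python3 - <<'E'
import cv2,numpy as np
a=cv2.resize(cv2.imread("pics/side7.png")[180:310,190:340],(450,390),interpolation=2); b=cv2.imread("pics/wrist7.png")[:300,140:440]
cv2.imwrite("pics/f7.png",np.hstack([a,cv2.resize(b,(350,390))]))
E
```

```text
[(0.86, array([295.5, 176.8]), 1666)]
ball rel focus, scope axes [ 0.0025 -0.0022]
focus side px [[271.17902928 237.59095567]] []
shift cm [-4.9   0.72 -0.06] turn [ 0.0001 -0.     -0.0015] z axis [ 0.e+00 -1.e-04 -1.e+00] yaw -11.53 tcp [ 0.4686 -0.1412  0.3374] t 14.85
shift cm [ 0.1   0.72 -0.06] turn [ 0.0001 -0.     -0.0015] z axis [ 0.e+00 -1.e-04 -1.e+00] yaw -11.53 tcp [ 0.4686 -0.1412  0.3374] t 14.85
[-0.43017447 -0.10597943 -3.07031745]
```

View pics/f7.png

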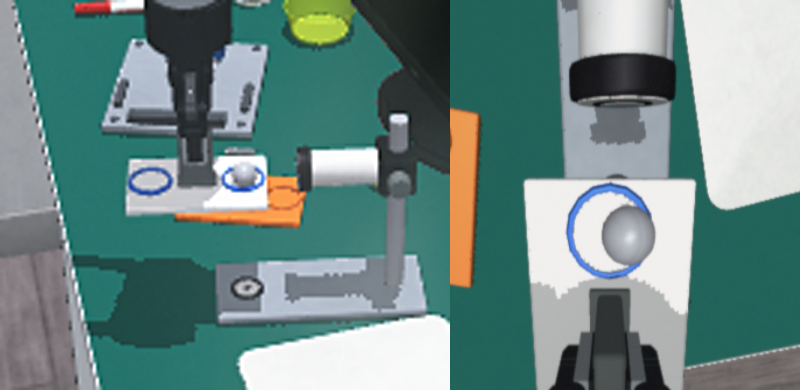

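The ball sits in its pocket, lined up with the lens axis (about 3 mm off by measurement). The tray is level, still and clear of the scope.

```bash
python3 -c "
from h import *
print(hand_in())"
```

```text
the job is handed in; nothing more can be done
None
```

The job is handed in: the jaw is fully back, and the arm is holding the tray level and still, clear of the microscope, with the ball in its pocket and measured about 3 mm from the focus point; the hand-in gave no verdict back.

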